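Set the inner knob of the dry bath's coaxial dial

ROBOT

A 6-joint arm with a two-finger parallel gripper is mounted at the origin on the work surface. World frame = base frame: x ahead of the robot, y to its left, z up, the work surface at z = 0. Lengths are in m, angles in rad, forces in N, time in s.
With the tool pointing down it reaches from about 0.3 to 0.75 m from the base axis. Payload 8.5 kg.
Tool frame: the origin (TCP) lies at the very end of the fingers, on their centre line; the grasp point (between the pads) lies 19 mm behind it (ctrl.grip_depth is the distance from the TCP to the grasp point, in m); x points along the fingers, y is the direction in which the jaws open and shut, and the axes are right-handed (so a half turn about x gives the same grasp; the last joint's range is limited). The gripper opens to 88 mm and grips with 3 to 60 N. Pads are 18 mm wide; open, the fingers measure 123 mm over their backs; the gripper's body (75 mm by 187 mm) begins 45 mm behind the grasp point.
Start: joints at [0.901, 0.381, 1.297, -0, 1.464, -0.215], TCP at [0.242, 0.494, 0.239] pointing down, gripper open.
Joint ranges: [-3.11, 3.11], [-0.89, 2.33], [0.22, 2.48], [-1.42, 4.56], [0.17, 2.85], [-2.88, 2.88]. Speed limits (rad/s): [2.39, 2.39, 3.14, 3.14, 3.14, 3.14].

INTERFACE

Orientations are given as a rotation vector (axis times angle).
In Python, from bench import ctrl gives the robot as it stands.
- The arm moves only by the tool step_arm, never from a script. Its argument "increments" is text: rows parted by semicolons, each of 7 numbers parted by spaces: the closure, from -1 (fully open) to 1 (shut), then the shift along the tool's x, y, z in m, then the turn, a rotation vector about the tool's x, y, z in degrees. A call has 1 to 5 rows; each row shifts and turns the pose as measured when the row begins, along the tool's axes as they then stand; what a row does not reach is not made up. A row lasts 1/8 s, in which the tool goes at most 62.5 mm and 10.7 degrees, less where a joint would pass 70% of its speed; a pose out of reach is approached as far as the arm can. A call with a gripper value outside its range is refused whole. The fingers move at their own pace and stop on an object; "squeeze" is the grip in N (left out, the last holds). Time passes only in rows, so rows that do not move let the fingers close. It gives the time, the measured TCP pose, the force and the opening at its end, in the units of the state.
- ctrl.state(): the state, without advancing time (a new reading comes with each control period).
- ctrl.get_image(name): name is "scene" or "side" or "wrist"; returns a dict with "color" (384x512x3 uint8, red, green, blue), "fovy" (degrees; the focal length in pixels is half the picture's height over the tangent of half this angle, whatever the lens; pixels are square), "cx", "cy" (the principal point, pixels), "world_to_cam" (4x4, takes a point from world to camera coordinates); the wrist camera has in their place "T_tool_cam" (4x4, takes a point from camera to tool coordinates, whose origin is the TCP and whose axes are the tool frame's). Camera axes: x right, y up, looking along -z (the intrinsics and any distortion apply to the point x, -y, -z); pixel columns grow to the right and rows downward; lengths in m; the calibration is good to about 2 mm. A picture is of the moment at which its call begins: read the wrist's pose just before it. There is no depth.
- ctrl.finish_job(): hands the job in, once; it reports no verdict.
Trained networks look in the newest picture that a camera, given by its name, has taken for a name from the list of things; names that differ only in an ending like _2 or _b are one class to them, and where a whole thing is asked for, a point or a joint stands for the part that bears it (a point fixed in the world has none). Each returns a list of dicts, best first, with "p" (0 to 1); they miss things now and then, are a little off and sometimes report something else, mostly with a low value. They report only what shows in the picture. A call takes as long as a camera call.
- ctrl.outline_of(target, camera): "pixels" (384x512 bool, what is visible of it) and "rect" ([left, top, width, height] in pixels, round what is visible of it).
The state is a dict: "clock": time; "joint_pos": joint angles; "joint_vel": joint speeds; "tau": joint torques, N m; "position": TCP position; "ee_rot": TCP orientation; "wrist_force": force on the tool from outside, world axes, zero at the start; "wrist_torque": the same for the moment, N m; "width": opening from 0.0 (shut) to 1.0 (fully open).
Only numpy, scipy, OpenCV 4.12 (cv2) and the standard library are available. Lean on these libraries where they do the work, as an engineer would, in place of code of your own. Each camera call takes 0.05 s, during which the arm holds its last target.

TASK

On the dry bath with the blue knob, turn the small blue inner knob until its white line points at the green dot on the black ring around it. The ring is already set for today's test, so do not let it turn with the knob; leave the orange knob on the other dry bath and the tube rack as they are, and let go of the knob at the end.

Things in the scene. Friction and masses are not known exactly. Their poses are not given: they have to be found in the camera images.
- blue_knob (a point): Blue inner knob: upright cylinder, 28 mm across, 32 mm tall above the ring. Point on its axis, half-way up: knob top 16 mm above, ring top 16 mm below, the fixed white dry bath's deck 33 mm below. Turns about z; x axis along the white line on its top, axis to rim. At the start the line is 35 to 85 degrees counterclockwise of the dot seen from above: turn it clockwise. Stays where left (0.03 N m).
- green_dot (a point): Centre of the green dot (10 mm) on the flat top of the black ring around the blue knob, 24 mm from the axis; x axis points from the axis out through it. The ring, 64 mm across and 16 mm tall, turns freely of the knob about the same axis with light friction (0.03 N m) and drags along if touched.
- orange_line (a point): Outer end of the white line on top of the orange inner knob, 13 mm from its axis. It sits on a second dry bath built alike (white case 220 x 130 mm, 75 mm tall, aluminium tube block behind the dial), standing left or right of the one with the blue knob. A bystander, not to be turned.
- rack (a point): Loose white tube rack, 100 x 70 mm, 50 mm tall, with four tubes standing up to 95 mm, beside the left dry bath. This point is at its middle, 25 mm above its underside. A bystander.

How it is judged:
At the end, for the whole second after the job is handed in: The blue knob's white line points at the green dot within 12 degrees (5 mm at the dot), the dot is within 5 mm (12 degrees of ring) of where it started, the orange knob's line end is within 4 mm of its start and the tube rack within 20 mm of its own (x of green_dot in the frame of blue_knob above 0.015 m and y of green_dot in the frame of blue_knob between -0.005 and 0.005 m and distance of green_dot from where it was at the start of the episode below 0.005 m and distance of orange_line from where it was at the start of the episode below 0.004 m and distance of rack from where it was at the start of the episode below 0.02 m); the robot touches nothing.
It fails at once if the black ring around the blue knob was turned (dot more than 5 mm from its start) (distance of green_dot from where it was at the start of the episode above 0.005 m).
It fails at once if the orange knob was turned (distance of orange_line from where it was at the start of the episode above 0.004 m).
It fails at once if the tube rack was knocked away (distance of rack from where it was at the start of the episode above 0.02 m).
It also fails if it takes over 32 s, if anything falls off the work surface, if the arm or the gripper's body presses on something with over 40 N, if the wrist force passes 120 N, or if a joint passes its speed limit or range.

## Working session

There is one attempt and no reset: what is moved stays moved. The work goes in short steps, Python scripts to look and compute and a tool call to move; the robot and the scene stay as the last step left them, time stands still between calls to the robot, and variables do not carry over. Pictures are saved under pics/ and viewed, and the job is handed in when it is done.

Besides the shell and the picture viewer there is one more tool, called after "Request:" as a command line: name --argument value ..., lists and objects as JSON in quotes. step_arm: Moves the arm, as the interface text tells. Its arguments: {"type":"object","properties":{"increments":{"type":"string"},"squeeze":{"type":"number"}},"required":["increments"]}

```bash
mkdir -p pics; ls
python3 - <<'E'
from bench import ctrl
import cv2
s=ctrl.state();print(s)
for n in ("scene","side","wrist"):
    im=ctrl.get_image(n)
    cv2.imwrite(f"pics/{n}0.png",im["color"][:,:,::-1])
    print(n,im["fovy"],im["cx"],im["cy"],im.get("world_to_cam"),im.get("T_tool_cam"),[k for k in im])
    for t in("blue_knob","green_dot","orange_line"):
        for r in ctrl.outline_of(t,n)[:3]: print(t,r["p"],r["rect"])
E
```

```text
pics
{'clock': 0.0, 'joint_pos': array([ 9.00705542e-01,  3.81179437e-01,  1.29826063e+00, -3.86683118e-06,
        1.46361263e+00, -2.15326282e-01]), 'joint_vel': array([ 1.01184056e-03, -2.61037457e-04, -6.56465376e-04,  1.01085687e-03,
       -1.09673994e-03, -5.95275759e-05]), 'tau': array([ 2.31515969e-04, -4.37915361e+01, -2.24559152e+01,  7.14062154e-02,
        3.52188642e-02, -7.03037927e-05]), 'position': array([0.24142087, 0.4938617 , 0.23814671]), 'ee_rot': array([ 0.35559849,  1.5418435 , -0.35768831]), 'wrist_force': array([-0.21814013,  0.56277579, -0.08869201]), 'wrist_torque': array([-0.0296818 , -0.02554279, -0.00280649]), 'width': 0.9983615988115204}
scene 46.58494626400927 252.6693604128734 191.0234069358424 [[ 0.18024002  0.9835092   0.01493936 -0.20375516]
 [-0.68531759  0.11466885  0.71915983  0.28166864]
 [ 0.70558723 -0.13985958  0.69468407 -1.40428347]
 [ 0.          0.          0.          1.        ]] None ['color', 'fovy', 'cx', 'cy', 'world_to_cam']
blue_knob 0.72 [256.4, 169.7, 16.8, 21.0]
green_dot 0.7 [250.3, 177.4, 30.1, 22.0]
orange_line 0.68 [140.1, 171.2, 16.6, 22.3]
side 56.23660098393524 251.59621253770572 191.93626121149546 [[ 0.90017634 -0.43518788 -0.01714821 -0.45873853]
 [ 0.34205407  0.68206158  0.64636756 -0.35714902]
 [-0.2695952  -0.5877104   0.76283348 -0.58449941]
 [ 0.          0.          0.          1.        ]] None ['color', 'fovy', 'cx', 'cy', 'world_to_cam']
blue_knob 0.75 [216.6, 191.3, 16.1, 19.4]
green_dot 0.72 [207.0, 195.4, 33.2, 28.3]
orange_line 0.69 [253.8, 312.9, 18.0, 22.5]
wrist 65.49091752666128 257.6921533372826 190.25908481229885 None [[ 1.38964523e-03  2.88128598e-01 -9.57590716e-01 -1.44142560e-01]
 [ 9.99998813e-01 -1.03768768e-03  1.13895850e-03  2.03512478e-04]
 [-6.65513579e-04 -9.57591162e-01 -2.88129698e-01 -7.52493329e-02]
 [ 0.00000000e+00  0.00000000e+00  0.00000000e+00  1.00000000e+00]] ['color', 'fovy', 'cx', 'cy', 'T_tool_cam']
```

View pics/scene0.png

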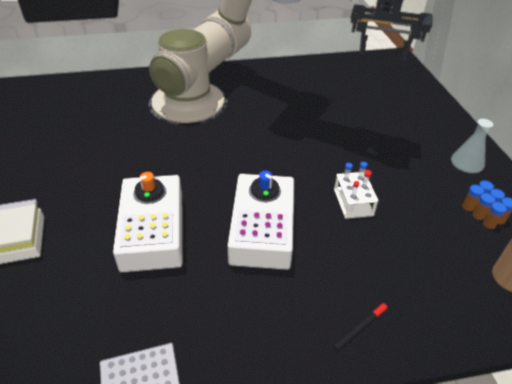

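View pics/side0.png

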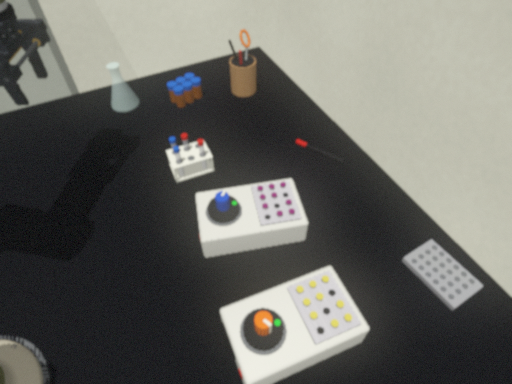

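View pics/wrist0.png

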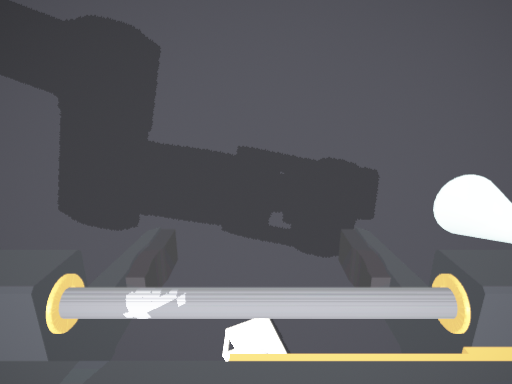

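```bash
cat > h.py <<'E'
import numpy as np, cv2
from scipy.spatial.transform import Rotation as R
def f(im): return 192/np.tan(np.radians(im["fovy"])/2)
def T_wc(im,st=None):
    if "world_to_cam" in im: return np.linalg.inv(im["world_to_cam"])
    T=np.eye(4);T[:3,:3]=R.from_rotvec(st["ee_rot"]).as_matrix();T[:3,3]=st["position"]
    return T@im["T_tool_cam"]
def ray(im,u,v,st=None):
    T=T_wc(im,st);d=np.array([(u-im["cx"])/f(im),-(v-im["cy"])/f(im),-1.])
    return T[:3,3],T[:3,:3]@d
def onz(im,u,v,z,st=None):
    o,d=ray(im,u,v,st);return o+d*(z-o[2])/d[2]
def tri(rays):
    A=0;b=0
    for o,d in rays:
        d=d/np.linalg.norm(d);P=np.eye(3)-np.outer(d,d);A=A+P;b=b+P@o
    return np.linalg.solve(A,b)
def proj(im,p,st=None):
    q=np.linalg.inv(T_wc(im,st))@np.r_[p,1];return im["cx"]+f(im)*q[0]/-q[2],im["cy"]-f(im)*q[1]/-q[2]
def crop(im,name,u,v,h,k):
    c=im["color"][max(0,int(v-h)):int(v+h),max(0,int(u-h)):int(u+h),::-1]
    cv2.imwrite(name,cv2.resize(c,None,fx=k,fy=k,interpolation=cv2.INTER_CUBIC))
E
python3 - <<'E'
from bench import ctrl
from h import *
rs={}
ims={}
for n in("scene","side"):
    im=ctrl.get_image(n);ims[n]=im
    for t in("blue_knob","orange_line","rack","green_dot"):
        for r in ctrl.outline_of(t,n)[:2]:
            print(n,t,r["p"],r["rect"])
        l=ctrl.outline_of(t,n)
        if l:
            ys,xs=np.nonzero(l[0]["pixels"]);rs.setdefault(t,[]).append(ray(im,xs.mean(),ys.mean()))
for t in rs: print(t,tri(rs[t]).round(4))
crop(ims["scene"],"pics/sc.png",265,180,30,10)
crop(ims["side"],"pics/si.png",225,205,30,10)
print(ctrl.state()["clock"])
E
```

```text
scene blue_knob 0.61 [257.0, 169.9, 14.3, 20.3]
scene orange_line 0.8 [139.4, 169.8, 16.7, 21.7]
scene orange_line 0.46 [333.6, 162.3, 42.4, 59.8]
scene rack 0.96 [334.3, 161.5, 42.9, 62.0]
scene green_dot 0.8 [248.2, 176.1, 33.7, 24.5]
side blue_knob 0.59 [167.2, 133.9, 46.8, 50.0]
side orange_line 0.67 [253.3, 310.3, 18.7, 26.6]
side rack 0.81 [167.2, 135.8, 44.8, 44.6]
side green_dot 0.84 [207.3, 194.6, 32.5, 29.5]
side green_dot 0.64 [168.1, 134.7, 46.7, 46.9]
blue_knob [0.5    0.1722 0.1505]
orange_line [ 0.4749 -0.1164  0.1081]
rack [0.5105 0.3647 0.0306]
green_dot [0.5125 0.1397 0.0746]
1.5
```

View pics/sc.png

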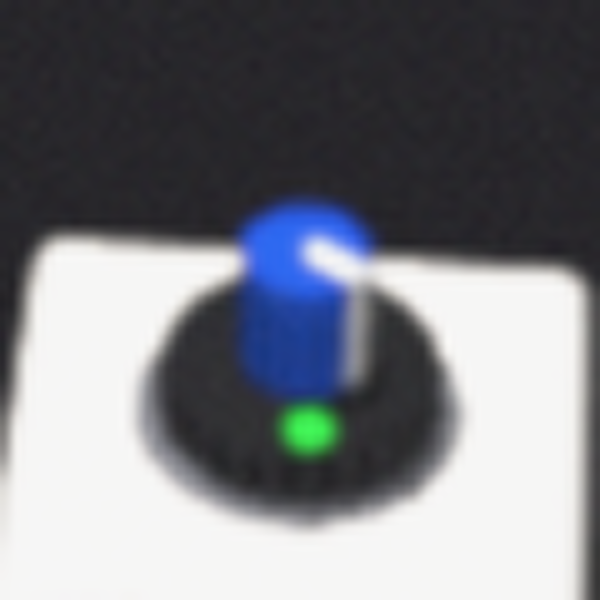

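View pics/si.png

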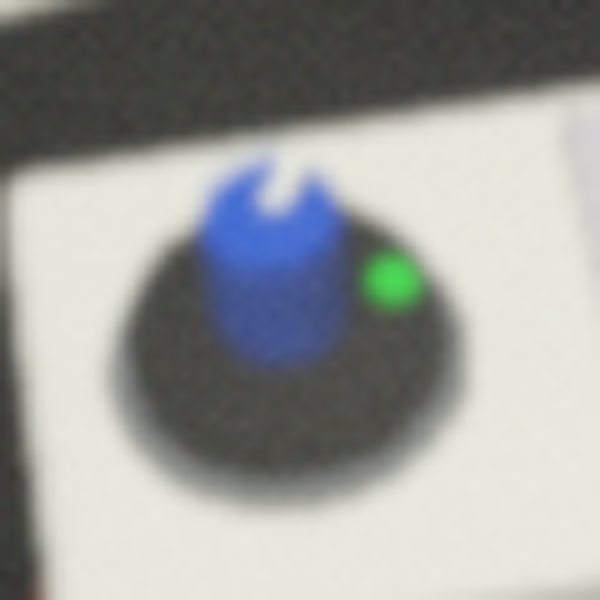

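Run:
```python
from bench import ctrl
from h import *
a=ctrl.get_image("scene");b=ctrl.get_image("side")
c=lambda x,y,ox,oy:(ox+x/10-.5,oy+y/10-.5)
S=dict(top=(307,252),dot=(310,430),end=(365,273)); D=dict(top=(273,213),dot=(392,282),end=(287,160))
for k in S:
    p=tri([ray(a,*c(*S[k],235,150)),ray(b,*c(*D[k],195,175))]); z=.092 if k=="dot" else .124
    print(k,p.round(4),onz(a,*c(*S[k],235,150),z).round(4),onz(b,*c(*D[k],195,175),z).round(4))
print(ctrl.state()["clock"])
```

```text
top [0.513  0.1386 0.124 ] [0.5123 0.1393 0.124 ] [0.5132 0.1376 0.124 ]
dot [0.5358 0.1359 0.0921] [0.5351 0.1364 0.092 ] [0.5359 0.1353 0.092 ]
end [0.521  0.1501 0.1235] [0.5211 0.1504 0.124 ] [0.521 0.149 0.124]
1.6
```

```bash
cat > plan.py <<'E'
from bench import ctrl
from h import *
import sys
# target x y z, tool-y yaw deg
t=np.array(list(map(float,sys.argv[1:4])));yaw=float(sys.argv[4])
s=ctrl.state();M=R.from_rotvec(s["ee_rot"]).as_matrix()
cur=np.degrees(np.arctan2(M[1,1],M[0,1]))
y=np.array([np.cos(np.radians(yaw)),np.sin(np.radians(yaw)),0]);x=np.array([0,0,-1.]);G=np.c_[x,y,np.cross(x,y)]
print("clock",s["clock"],"pos",s["position"].round(4),"yaw",cur.round(2),"j6",s["joint_pos"][5].round(3),"w",round(s["width"],3),"F",s["wrist_force"].round(1))
print("toolx",M[:,0].round(4),"tooly",M[:,1].round(3),"toolz",M[:,2].round(3))
print("shift tool mm",(M.T@(t-s["position"])*1000).round(1),"rotvec tool deg",np.degrees(R.from_matrix(M.T@G).as_rotvec()).round(2))
E
for y in 120 -60 90; do python3 plan.py .5128 .1386 .2 $y;done
```

```text
clock 1.6 pos [0.2416 0.4941 0.2388] yaw 63.94 j6 -0.215 w 1.002 F [ 0.7 -0.5 -0.4]
toolx [-0. -0. -1.] tooly [ 0.439  0.898 -0.   ] toolz [ 0.898 -0.439 -0.   ]
shift tool mm [  38.7 -200.2  399.8] rotvec tool deg [-56.06  -0.     0.  ]
clock 1.6 pos [0.2416 0.4941 0.2388] yaw 63.94 j6 -0.215 w 1.002 F [ 0.7 -0.5 -0.4]
toolx [-0. -0. -1.] tooly [ 0.439  0.898 -0.   ] toolz [ 0.898 -0.439 -0.   ]
shift tool mm [  38.7 -200.2  399.8] rotvec tool deg [123.94   0.     0.  ]
clock 1.6 pos [0.2416 0.4941 0.2388] yaw 63.94 j6 -0.215 w 1.002 F [ 0.7 -0.5 -0.4]
toolx [-0. -0. -1.] tooly [ 0.439  0.898 -0.   ] toolz [ 0.898 -0.439 -0.   ]
shift tool mm [  38.7 -200.2  399.8] rotvec tool deg [-26.06  -0.     0.  ]
```

Request:
step_arm --increments "-1 0 -25 50 0 0 0"

```text
clock: 1.72
position: [0.2786, 0.4455, 0.2385]
ee_rot: [0.353, 1.542, -0.352]
wrist_force: [1.2, -0.5, -0.2]
width: 1.0
```

That row was in mm rather than m. It was clipped to 62.5 mm in the intended direction, so nothing was harmed. I'll use metres from here.

Request:
step_arm --increments "-1 0 -0.025 0.05 0 0 0;-1 0 -0.025 0.05 0 0 0;-1 0 -0.025 0.05 0 0 0;-1 0 -0.025 0.05 0 0 0;-1 0 -0.025 0.05 0 0 0"

```text
clock: 2.35
position: [0.4539, 0.2174, 0.239]
ee_rot: [0.352, 1.541, -0.349]
wrist_force: [0.9, 1.0, 0.3]
width: 0.996
```

```bash
python3 plan.py .5128 .1386 .2 113
```

```text
clock 2.35 pos [0.4539 0.2174 0.239 ] yaw 64.37 j6 -0.913 w 0.996 F [0.9 1.  0.3]
toolx [ 0.002   0.0014 -1.    ] tooly [0.433 0.902 0.002] toolz [ 0.902 -0.433  0.001]
shift tool mm [ 39.  -45.7  87.1] rotvec tool deg [-48.63   0.12  -0.09]
```

Request:
step_arm --increments "-1 0 -0.023 0.043 0 0 0;-1 0 -0.025 0.048 0 0 0;-1 0 0 0 -10 0 0;-1 0 0 0 -10 0 0;-1 0 0 0 -10 0 0"

```text
clock: 2.98
position: [0.5193, 0.1275, 0.2386]
ee_rot: [-0.066, 1.567, 0.068]
wrist_force: [0.1, 0.4, -0.5]
width: 0.998
```

```bash
python3 plan.py .5128 .1386 .2 113
python3 - <<'E'
from bench import ctrl
from h import *
s=ctrl.state();im=ctrl.get_image("wrist")
cv2.imwrite("pics/w1.png",im["color"][:,:,::-1])
for p in([.5128,.1386,.124],[.5358,.136,.092]): print(proj(im,p,s))
E
```

```text
clock 2.975 pos [0.5193 0.1275 0.2386] yaw 94.87 j6 -1.637 w 0.998 F [ 0.1  0.4 -0.5]
toolx [ 0.0023  0.0013 -1.    ] tooly [-0.085  0.996  0.001] toolz [0.996 0.085 0.002]
shift tool mm [38.6 11.5 -5.7] rotvec tool deg [-18.13   0.15  -0.04]
(np.float64(270.0864599150168), np.float64(181.2173164630155))
(np.float64(264.0999596090743), np.float64(194.50252782546698))
```

View pics/w1.png

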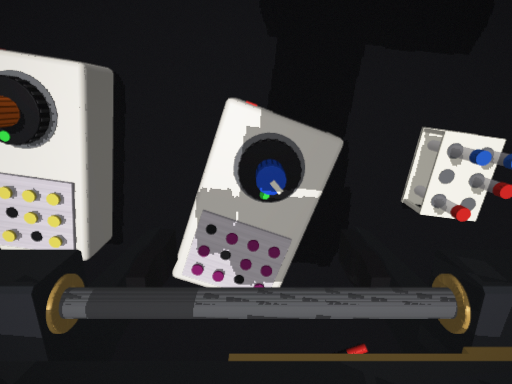

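Run:
```python
from bench import ctrl
from h import *
s=ctrl.state();im=ctrl.get_image("wrist")
crop(im,"pics/w1c.png",270,180,30,12)
```

```text
(no output)
```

View pics/w1c.png

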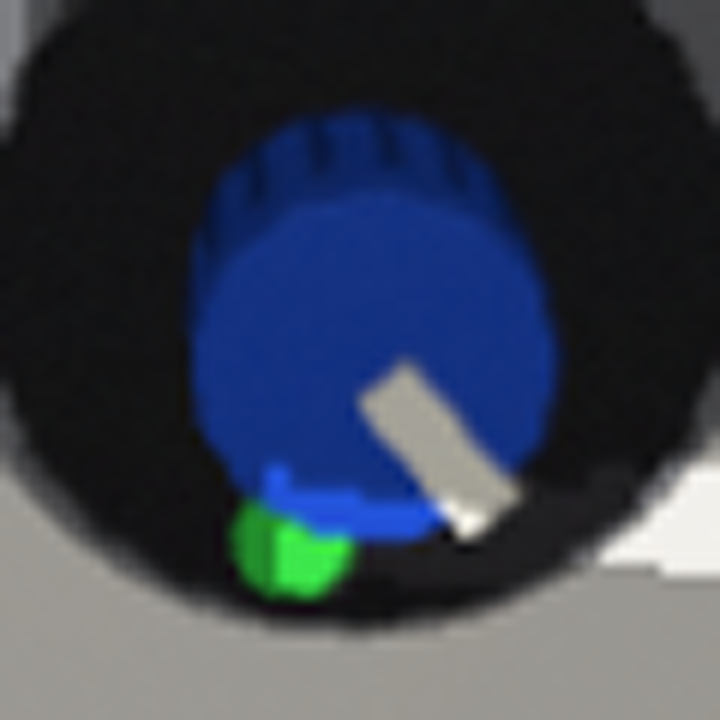

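Run:
```python
from bench import ctrl
from h import *
s=ctrl.state();im=ctrl.get_image("wrist")
c=lambda x,y:(240+x/12-.5,150+y/12-.5)
pts={}
for k,(p,z) in dict(top=((378,365),.124),ls=((382,380),.124),end=((494,515),.124),dot=((293,543),.092),ringL=((0,250),.092)).items():
    pts[k]=onz(im,*c(*p),z,s);print(k,pts[k].round(4))
a=lambda v:np.degrees(np.arctan2(v[1],v[0]))
print("dot",a(pts["dot"]-pts["top"]),"line",a(pts["end"]-pts["top"]),a(pts["end"]-pts["ls"]))
```

```text
top [0.5115 0.1395 0.124 ]
ls [0.5126 0.1399 0.124 ]
end [0.5225 0.1494 0.124 ]
dot [0.536  0.1359 0.092 ]
ringL [0.5126 0.1094 0.092 ]
dot -8.26936505339008 line 41.924718369890364 43.82552767852975
```

Request:
step_arm --increments "-0.3 0.04 0.012 -0.006 0 0 0;-0.3 0.04 0 0 0 0 0;-0.3 0 0 0 0 0 0" --squeeze 12

```text
clock: 3.5
position: [0.5128, 0.14, 0.1579]
ee_rot: [-0.05, 1.565, 0.052]
wrist_force: [0.5, -0.4, 0.1]
width: 0.682
```

```bash
python3 plan.py .5122 .139 .101 95
python3 - <<'E'
from bench import ctrl
from h import *
s=ctrl.state();im=ctrl.get_image("wrist")
cv2.imwrite("pics/w2.png",im["color"][:,:,::-1])
E
```

```text
clock 3.5 pos [0.5128 0.14   0.1579] yaw 93.71 j6 -1.593 w 0.682 F [ 0.5 -0.4  0.1]
toolx [ 0.005   0.0015 -1.    ] tooly [-0.065  0.998  0.001] toolz [0.998 0.065 0.005]
shift tool mm [56.9 -1.  -0.9] rotvec tool deg [-1.29  0.29 -0.07]
```

View pics/w2.png

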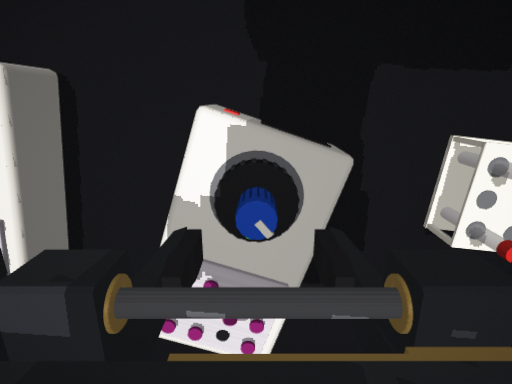

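Request:
step_arm --increments "-0.3 0.03 0 -0.001 0 0.3 0;-0.3 0.025 0 0 0 0 0;-0.3 0 0 0 0 0 0"

```text
clock: 3.92
position: [0.5166, 0.1402, 0.1094]
ee_rot: [-0.046, 1.557, 0.048]
wrist_force: [-0.2, -0.2, -0.0]
width: 0.653
```

```bash
python3 plan.py .5122 .139 .101 95
python3 - <<'E'
from bench import ctrl
from h import *
im=ctrl.get_image("side")
crop(im,"pics/s2.png",225,195,40,8)
im=ctrl.get_image("scene")
crop(im,"pics/c2.png",265,180,35,8)
E
```

```text
clock 3.925 pos [0.5166 0.1402 0.1094] yaw 93.44 j6 -1.588 w 0.653 F [-0.2 -0.2 -0. ]
toolx [ 0.0135  0.0018 -0.9999] tooly [-0.06   0.998  0.001] toolz [0.998 0.06  0.014]
shift tool mm [ 8.4 -1.  -4.6] rotvec tool deg [-1.56  0.78 -0.05]
```

View pics/s2.png

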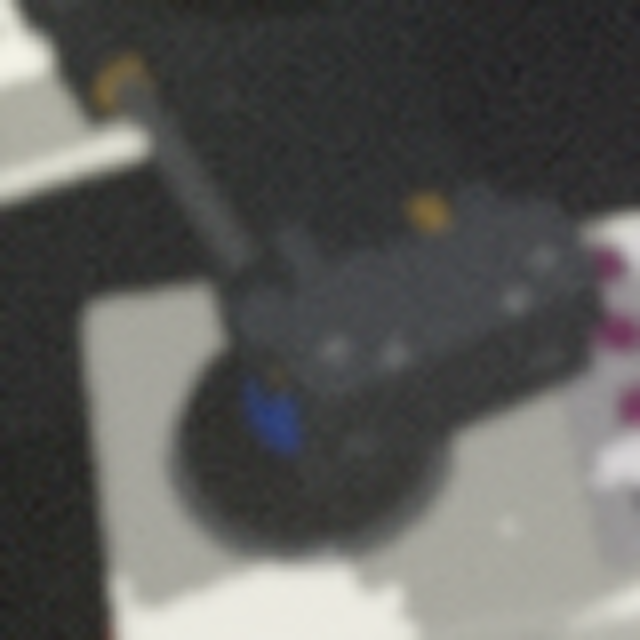

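View pics/c2.png

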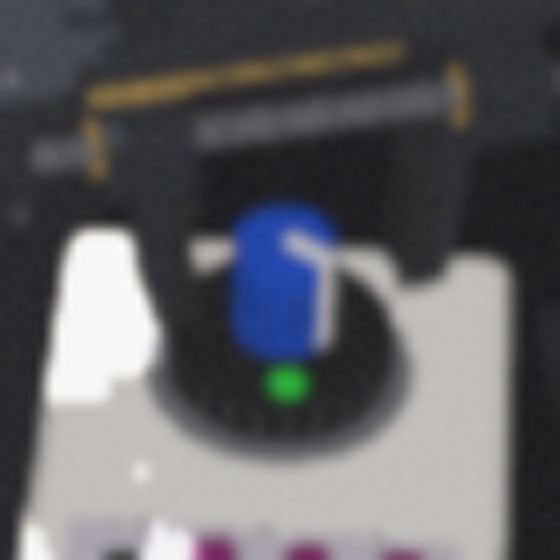

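Request:
step_arm --increments "-0.3 0.005 -0.001 -0.005 0 0.8 0;-0.3 0.003 0 0 0 0.2 0;-0.3 0 0 0 0 0 0"

```text
clock: 4.4
position: [0.5133, 0.139, 0.1049]
ee_rot: [-0.046, 1.568, 0.048]
wrist_force: [-0.6, 0.8, -0.9]
width: 0.652
```

```bash
python3 plan.py .5122 .139 .101 95
```

```text
clock 4.4 pos [0.5133 0.139  0.1049] yaw 93.44 j6 -1.59 w 0.652 F [-0.6  0.8 -0.9]
toolx [ 0.0024  0.001  -1.    ] tooly [-0.06   0.998  0.001] toolz [0.998 0.06  0.002]
shift tool mm [ 3.9  0.1 -1.1] rotvec tool deg [-1.56  0.14 -0.05]
```

Request:
step_arm --increments "-0.3 0.005 0 -0.001 0 0.2 0;0.6 0.001 0 0 0 0 0;0.6 0 0 0 0 0 0;0.6 0 0 0 0 0 0;0.6 0 0 0 0 0 0"

```text
clock: 5.03
position: [0.5123, 0.1389, 0.0985]
ee_rot: [-0.047, 1.572, 0.048]
wrist_force: [0.4, -0.7, -1.0]
width: 0.312
```

```bash
python3 plan.py .5122 .139 .101 95
```

```text
clock 5.025 pos [0.5123 0.1389 0.0985] yaw 93.44 j6 -1.59 w 0.312 F [ 0.4 -0.7 -1. ]
toolx [-1.4e-03  7.0e-04 -1.0e+00] tooly [-0.06   0.998  0.001] toolz [ 0.998  0.06  -0.001]
shift tool mm [-2.5  0.1 -0.1] rotvec tool deg [-1.56 -0.08 -0.05]
```

Request:
step_arm --increments "0.6 -0.001 0 0 8 0 0;0.6 -0.001 0 0 8 0 0;0.6 0 0 0 8 0 0;0.6 0 0 0 8 0 0;0.6 0 0 0 6 0 0"

```text
clock: 5.65
position: [0.5124, 0.1396, 0.0986]
ee_rot: [0.49, 1.518, -0.488]
wrist_force: [-0.0, 0.7, -0.9]
width: 0.313
```

```bash
python3 plan.py .5122 .139 .1 42
python3 - <<'E'
from bench import ctrl
from h import *
im=ctrl.get_image("scene")
crop(im,"pics/c3.png",265,180,30,10)
im=ctrl.get_image("wrist")
cv2.imwrite("pics/w3.png",im["color"][:,:,::-1])
E
```

```text
clock 5.65 pos [0.5124 0.1396 0.0986] yaw 54.23 j6 -0.906 w 0.313 F [-0.   0.7 -0.9]
toolx [-0.0024  0.0021 -1.    ] tooly [0.585 0.811 0.   ] toolz [ 0.811 -0.585 -0.003]
shift tool mm [-1.4 -0.6  0.2] rotvec tool deg [12.23 -0.18  0.  ]
```

View pics/c3.png

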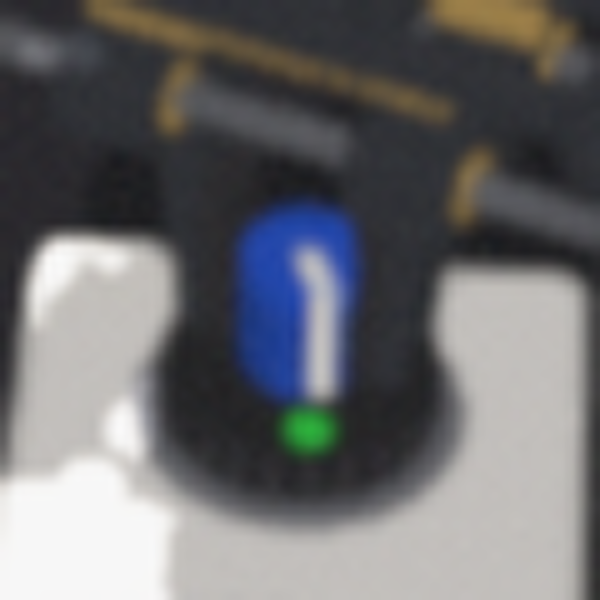

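View pics/w3.png

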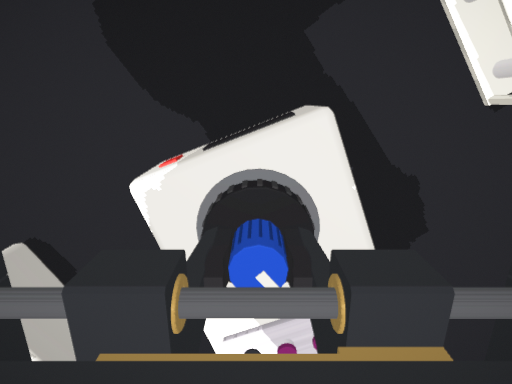

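Run:
```python
from bench import ctrl
from h import *
im=ctrl.get_image("scene")
A=np.array([.5122,.139])
c=lambda x,y:(235+x/10-.5,150+y/10-.5)
for n,p,z in(("init strip",(356,387),.092),("init end",(365,273),.124),("strip",(321,402),.092),("end",(323,280),.124),("st",(307,248),.124),("dot",(309,432),.092),("dot0",(310,430),.092)):
    q=onz(im,*c(*p),z)[:2];v=q-A;print(n,q.round(4),np.degrees(np.arctan2(v[1],v[0])).round(1),np.linalg.norm(v).round(4))
```

```text
init strip [0.5234 0.1493] 42.6 0.0152
init end [0.5211 0.1504] 52.1 0.0144
strip [0.5268 0.1406] 6.3 0.0147
end [0.5218 0.1409] 11.2 0.0098
st [0.511  0.1396] 155.0 0.0013
dot [0.5357 0.1361] -7.1 0.0237
dot0 [0.5351 0.1364] -6.4 0.0231
```

Request:
step_arm --increments "0.6 -0.001 0 0 6 0 0;0.6 -0.001 0 0 6 0 0;0.6 0 0 0 0 0 0"

```text
clock: 6.18
position: [0.5125, 0.1397, 0.0986]
ee_rot: [0.646, 1.477, -0.645]
wrist_force: [-0.2, -0.1, 1.6]
width: 0.31
```

```bash
python3 plan.py .5122 .139 .1 42
python3 - <<'E'
from bench import ctrl
from h import *
im=ctrl.get_image("scene")
crop(im,"pics/c4.png",265,180,30,10)
E
```

```text
clock 6.175 pos [0.5125 0.1397 0.0986] yaw 42.68 j6 -0.705 w 0.31 F [-0.2 -0.1  1.6]
toolx [-0.0036  0.0026 -1.    ] tooly [ 0.735  0.678 -0.001] toolz [ 0.678 -0.735 -0.004]
shift tool mm [-1.4 -0.7  0.3] rotvec tool deg [ 0.68 -0.25  0.05]
```

View pics/c4.png

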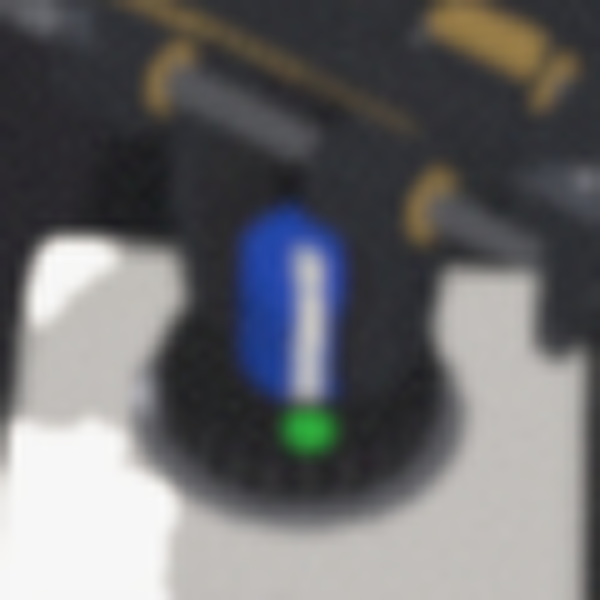

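Run:
```python
from bench import ctrl
from h import *
im=ctrl.get_image("scene")
A=np.array([.5122,.139])
for d in(-12,-7,-2):
  u=np.array([np.cos(np.radians(d)),np.sin(np.radians(d))])
  print(d,[((np.array(proj(im,np.r_[A+r*u,z]))+.5-[235,150])*10).round(0) for r,z in((1e-6,.124),(.014,.124),(.014,.092),(.024,.092))])
```

```text
-12 [array([306., 252.]), array([305., 295.]), array([300., 402.]), array([300., 433.])]
-7 [array([306., 252.]), array([311., 295.]), array([306., 402.]), array([309., 433.])]
-2 [array([306., 252.]), array([316., 295.]), array([311., 401.]), array([319., 432.])]
```

Request:
step_arm --increments "-0.3 0 0 0 0 0 0;-0.3 0 0 0 0 0 0;-0.3 -0.02 0 0 0 0 0;-0.3 -0.05 0 0 0 0 0;-0.3 -0.05 0 0 0 0 0"

```text
clock: 6.9
position: [0.5112, 0.1391, 0.2197]
ee_rot: [0.639, 1.485, -0.644]
wrist_force: [1.0, -0.3, -0.1]
width: 0.654
```

Request:
step_arm --increments "-0.3 -0.03 0 -0.02 0 0 0;-0.3 0 0 -0.05 0 0 0;-0.3 0 0 0 0 0 0"

```text
clock: 7.28
position: [0.4635, 0.1911, 0.2559]
ee_rot: [0.641, 1.478, -0.639]
wrist_force: [0.8, -0.3, -0.5]
width: 0.645
```

```bash
python3 plan.py .5122 .139 .1 42
python3 - <<'E'
from bench import ctrl
from h import *
im=ctrl.get_image("scene")
crop(im,"pics/c5.png",265,180,30,10)
im=ctrl.get_image("side")
crop(im,"pics/s5.png",225,205,30,10)
s=ctrl.state();im=ctrl.get_image("wrist")
cv2.imwrite("pics/w5.png",im["color"][:,:,::-1])
u,v=proj(im,[.5122,.139,.11],s);print(u,v)
crop(im,"pics/w5c.png",u,v,30,12)
E
```

```text
clock 7.275 pos [0.4635 0.1911 0.2559] yaw 43.1 j6 -0.6 w 0.645 F [ 0.8 -0.3 -0.5]
toolx [-0.0023  0.0027 -1.    ] tooly [0.73  0.683 0.   ] toolz [ 0.683 -0.73  -0.004]
shift tool mm [155.6  -0.   71.9] rotvec tool deg [ 1.1  -0.2  -0.01]
257.97903252690116 241.84904332659286
```

View pics/c5.png

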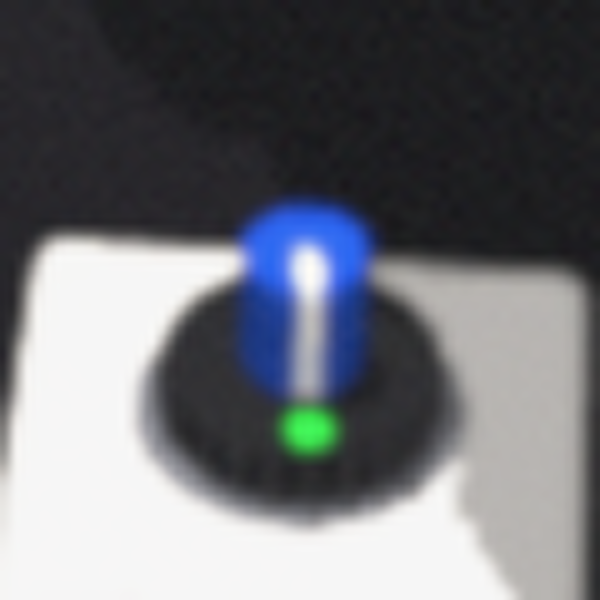

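View pics/s5.png

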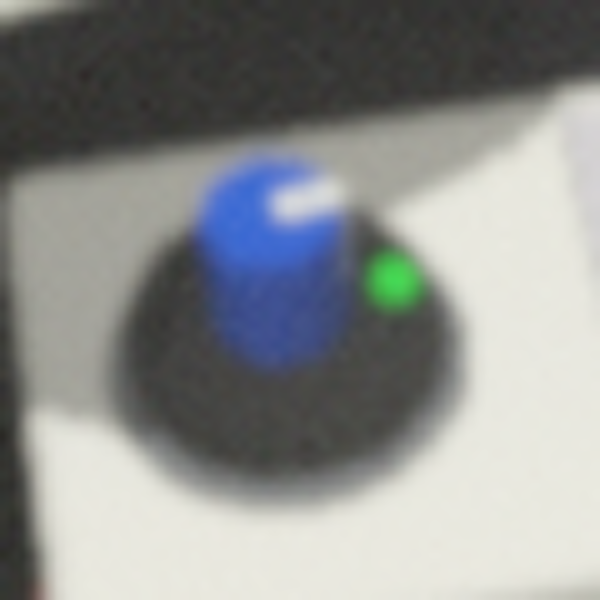

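View pics/w5c.png

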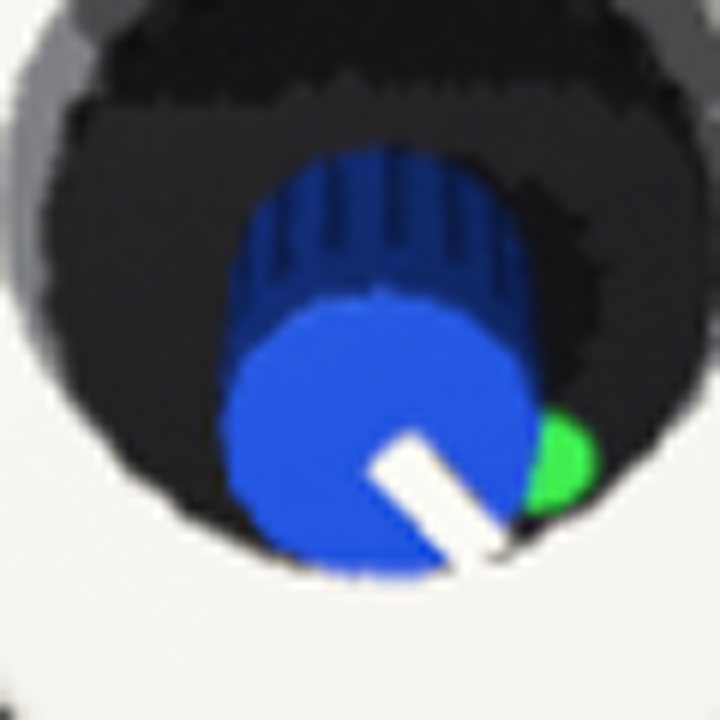

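Run:
```python
from bench import ctrl
from h import *
s=ctrl.state();im=ctrl.get_image("wrist")
a=lambda v:np.degrees(np.arctan2(v[1],v[0])).round(1)
c=lambda x,y:(227+x/12-.5,211+y/12-.5)
P={k:onz(im,*c(*p),z,s)for k,(p,z)in dict(top=((380,435),.124),ls=((389,449),.124),end=((487,555),.124),dot=((545,462),.092)).items()}
for k in P:print(k,P[k].round(4))
print("wrist line",a(P["end"]-P["top"]),a(P["end"]-P["ls"]),"dot",a(P["dot"]-P["top"]))
im=ctrl.get_image("side");c=lambda x,y:(195+x/10-.5,175+y/10-.5)
l0=onz(im,*c(270,208),.124);l1=onz(im,*c(342,192),.124);t=onz(im,*c(273,213),.124);d=onz(im,*c(395,282),.092);print("side line",a(l1-l0),a(l1-t),"dot",a(d-t),l0,l1,t,d)
print(ctrl.outline_of("rack","side")[0]["rect"])
```

```text
top [0.5114 0.14   0.124 ]
ls [0.5128 0.1395 0.124 ]
end [0.5259 0.1379 0.124 ]
dot [0.536  0.1365 0.092 ]
wrist line -8.1 -7.1 dot -8.0
side line -10.2 -4.6 dot -6.4 [0.51312911 0.13904182 0.124     ] [0.52751227 0.13644689 0.124     ] [0.51316328 0.13758951 0.124     ] [0.53645664 0.13498711 0.092     ]
[167.3, 136.0, 47.0, 44.4]
```

All three views agree to within a few degrees, the dot hasn't moved, and the arm is clear. I'm handing in.

```bash
python3 -c "
from bench import ctrl
print(ctrl.finish_job())"
```

```text
the job is handed in; nothing more can be done
None
```

I turned the blue knob about 51° clockwise so its white line points at the green dot, let go, and lifted the arm clear. I handed the job in at about 7.5 s. No verdict was reported.

**Line against dot:** after letting go, the measured directions agree within about 4°, against the 12° allowed:

| View | White line | Green dot |
|---|---|---|
| Wrist camera | about -7.6° | -8.0° |
| Side camera | -5° to -10° | -6.4° |
| Scene camera (line measured just before release) | about -5° | about -7° |

**Ring:** the dot sits at the same pixels as at the start in the scene view. In the side view it is within about 0.3 px of its start.

**Rack and orange knob:** the rack's outline in the side view has not moved. I did not re-measure the orange knob; the arm never came near it.

- **Initial angle:** the first readings of the line's starting angle disagreed, from 42° to 54°. I settled this by stopping partway through the turn and measuring again.
- **Unit slip:** my first move was typed in mm instead of m. The row limit cut it to 62.5 mm in the intended direction, in free space, so it did no harm.

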